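# Clip a new filter cartridge into the drinks counter's filter tray

### The job

The water dispenser's filter tray is out on the counter and a new filter cartridge lies in its cardboard cradle. Press the cartridge down between the spring clips, neck towards the port block but still clear of it, until both clips have snapped round the barrel; then slide it along in the clips until the neck is fully home in the port, collar against the block, and let go. Push firmly but never ram it (a steady 20 to 25 N is plenty), and leave the tumblers and the canister where they stand.

Things in the scene. Friction and masses are not known exactly. Their poses are not given: they have to be found in the camera images.
- cartridge: White filter cartridge, loose, about 0.3 kg: barrel 46 mm in diameter, 216 mm long over its shallow domed ends, full diameter from x = -85 to +85 mm. At one end only (+x) a collar 28 mm across, then a neck 16 mm across, 20 mm long, with a rounded tip. Origin on the axis, midway along the barrel (near the centre of mass), x towards the neck. It starts level, axis 45 mm above the counter.
- neck_collar (a point): Centre of the front face of the cartridge's collar, on the axis at x = +111 mm of the cartridge; the 20 mm neck stands beyond it.
- tail_end (a point): Middle of the cartridge's plain end, on the axis at x = -108 mm.
- filter_tray: Steel tray 297 x 130 mm, fixed, floor 6 mm above the counter, 14 mm high side edges. x runs along the clipped cartridge's axis (y = 0, 55 mm above the counter) to the port block at the +x end. Origin on the counter, under the barrel's middle when home. When the barrel is pressed in, its middle must be between x = -36 and -20 mm, so that the neck clears the port and the tail clears the end flange.
- rear_clip (a point): Middle of the rear spring clip, at x = -72 mm of the tray, 55 mm up (where the clipped barrel's axis lies). 16 mm long along x, with two sprung steel fingers, left and right. Flared lips 50 mm apart, tops 80 mm above the counter; below them a 35 mm throat that the barrel is pressed through down onto firm saddles. A barrel merely laid on the lips has its axis about 85 mm up.
- front_clip (a point): Middle of the front clip, the same, at x = +42 mm; 98 mm are free between the clips. Pressing through both takes 10 to 16 N in all, rising, then letting go; they may let go one after the other, the barrel sloping until its other end is pressed down too. The clipped barrel slides with 4 to 7 N, more while the hand bears down on it or pushes sideways.
- tail_flange (a point): Middle of the top edge of the tray's upright end flange, its inner face, at x = -144 mm of the tray, 40 mm above the counter.
- saddles: The firm grey saddles under the two clips on which the clipped barrel rests; part of the tray, same origin and axes. The clips alone press the barrel on them with about 12 N at rest, and a downward push adds about 1.2 times its own force.
- port_block: Black block fixed on the tray's +x end, 40 mm long, 60 mm wide, top 88 mm above the counter (two short pipe unions stand 22 mm higher). Same origin and axes as the tray. Its flat face towards -x has an 18 mm bore, more than 20 mm deep, for the neck, inside a raised steel rim (32 mm inside, 3 mm proud) into which the collar passes to meet the face.
- port_mouth (a point): Centre of the bore's mouth in the port block's face, at x = +111 mm of the tray, 55 mm above the counter. When the cartridge is fully home, the front face of its collar lies here.
- carton: Cardboard cradle of the cartridge, fixed: base 230 x 96 x 4 mm with two notched uprights 8 mm thick, 78 mm wide and 32 mm high at x = -70 and +70 mm, in which the barrel lies along x. Origin on the counter under its middle.
- tumbler_a: Bystander: upturned glass tumbler, 72 mm across its rim, 95 mm high; origin under its middle.
- tumbler_b: Bystander: another such upturned glass tumbler; origin under its middle.
- canister: Bystander: lidded steel canister, 86 mm across, 111 mm high with its knob; origin under its middle.
There are look-alikes about, which are no part of the job. Of the things shaped like the cartridge, the white one is meant.

How it is judged:
On the way:
1. the barrel is down in both spring clips, with the neck still outside the port (z of tail_end in the frame of filter_tray between 0.052 and 0.058 m and y of tail_end in the frame of filter_tray between -0.003 and 0.003 m and z of neck_collar in the frame of filter_tray between 0.052 and 0.058 m and y of neck_collar in the frame of filter_tray between -0.003 and 0.003 m and x of neck_collar in the frame of filter_tray below 0.094 m), for 0.2 s.
At the end, for the whole second after the job is handed in: The cartridge lies at rest in both clips, both its ends within 3 mm of the tray's axis in height and sideways, with its collar within 2 mm of the port block's face (z of tail_end in the frame of filter_tray between 0.052 and 0.058 m and y of tail_end in the frame of filter_tray between -0.003 and 0.003 m and z of neck_collar in the frame of filter_tray between 0.052 and 0.058 m and y of neck_collar in the frame of filter_tray between -0.003 and 0.003 m and x of neck_collar in the frame of filter_tray above 0.109 m and linear speed of cartridge below 0.01 m/s); the robot touches nothing.
It fails at once if the barrel is rammed down on its saddles with more than 60 N (contact force between cartridge and saddles above 60 N).
It fails at once if the collar or neck is rammed against the port block with more than 35 N (contact force between cartridge and port_block above 35 N).
It fails at once if the first tumbler is shifted by more than 20 mm or tipped (distance of tumbler_a from where it was at the start of the episode above 0.02 m or angle between tumbler_a's own z axis and vertical above 0.3 rad).
It fails at once if the second tumbler is shifted by more than 20 mm or tipped (distance of tumbler_b from where it was at the start of the episode above 0.02 m or angle between tumbler_b's own z axis and vertical above 0.3 rad).
It fails at once if the canister is shifted by more than 20 mm or tipped (distance of canister from where it was at the start of the episode above 0.02 m or angle between canister's own z axis and vertical above 0.3 rad).
It also fails if it takes over 64 s, if anything falls off the work surface, if the arm or the gripper's body presses on something with over 40 N, if the wrist force passes 120 N, or if a joint passes its speed limit or range.

### The arm

A 6-joint arm with a two-finger parallel gripper is mounted at the origin on the work surface. World frame = base frame: x ahead of the robot, y to its left, z up, the work surface at z = 0. Lengths are in m, angles in rad, forces in N, time in s.
With the tool pointing down it reaches from about 0.275 to 1 m from the base axis. Payload 8.4 kg.
Tool frame: the origin (TCP) lies at the very end of the fingers, on their centre line; the grasp point (between the pads) lies 19 mm behind it; z points along the fingers, y is the direction in which the jaws open and shut (so a half turn about z gives the same grasp; the last joint's range is limited). The gripper opens to 85 mm and grips with 20 to 120 N. Pads are 22 mm wide; open, the fingers measure 114 mm over their backs; the gripper's body (76 mm by 85 mm) begins 54 mm behind the grasp point. The pads swing forward as they close: fully open they stand 13 mm farther back than shut.
Start: joints at [1.143, 0.353, 1.633, -0, 1.155, -0.002], TCP at [0.258, 0.569, 0.231] pointing down, gripper open.
Joint ranges: [-2.63, 2.63], [-0.92, 2.1], [0.06, 2.66], [-1.3, 4.44], [0, 2.69], [-3.02, 3.02]. Speed limits (rad/s): [2.22, 2.22, 2.79, 3.14, 3.14, 3.14].

### API

Orientations are given as a unit quaternion [w, x, y, z].
In Python, from station import r gives the robot as it stands.
- The arm moves only by the tool arm_command, never from a script. Its argument "commands" is a list that holds one entry, the list of rows, each a list of 7 numbers: the closure in counts, from 0 (fully open) to 255 (shut), then the shift along the tool's x, y, z in m, then the turn, a rotation vector about the tool's x, y, z in rad. In form: [[[gripper, x, y, z, rx, ry, rz], ...]]. A call has exactly 10 rows; each row shifts and turns the pose as measured when the row begins, along the tool's axes as they then stand; what a row does not reach is not made up. A row lasts 1/8 s, in which the tool goes at most 62.5 mm and 10.7 degrees, less where a joint would pass 70% of its speed; a pose out of reach is approached as far as the arm can. A call with a gripper value outside its range is refused whole. The fingers move at their own pace and stop on an object; "force" is the grip in N (left out, the last holds). Time passes only in rows, so rows that do not move let the fingers close, or fill a call up. It gives the time, the measured TCP pose, the force and the opening at its end, in the units of the state.
- r.read_state(): the state, without advancing time (a new reading comes with each control period).
- r.camera(name): name is "scene" or "top" or "wrist"; returns a dict with "pixels" (480x640x3 uint8, red, green, blue), "fx", "fy", "cx", "cy" (pixels), "position" and "rotation" of the camera in the world; the wrist camera has in their place "tool_from_camera" (4x4, takes a point from camera to tool coordinates, whose origin is the TCP and whose axes are the flange's). Camera axes: x right, y down, z forward; pixel columns grow to the right and rows downward; lengths in m; the calibration is good to about 2 mm. A picture is of the moment at which its call begins: read the wrist's pose just before it. There is no depth.
- r.hand_in(): hands the job in, once; it reports no verdict.
The state is a dict: "clock": time; "qpos": joint angles; "qvel": joint speeds; "joint_efforts": joint torques, N m; "tool_pos": TCP position; "tool_rot": TCP orientation; "ft_force": force on the tool from outside, world axes, zero at the start; "torque": the same for the moment, N m; "grip_width": opening from 0.0 (shut) to 1.0 (fully open).
Only numpy, scipy, OpenCV 4.12 (cv2) and the standard library are available. Lean on these libraries where they do the work, as an engineer would, in place of code of your own. Each camera call takes 0.05 s, during which the arm holds its last target.

## Working session

There is one attempt and no reset: what is moved stays moved. The work goes in short steps, Python scripts to look and compute and a tool call to move; the robot and the scene stay as the last step left them, time stands still between calls to the robot, and variables do not carry over. Pictures are saved under pics/ and viewed, and the job is handed in when it is done.

Besides the shell and the picture viewer there is one more tool, called after "Request:" by a JSON object that holds its "op" and its "data", one argument or row to a line. arm_command: Moves the arm, as the interface text tells. Its arguments: {"type":"object","properties":{"commands":{"type":"array"},"force":{"type":"number"}},"required":["commands"]}

```bash
mkdir -p pics; ls; python3 - <<'E'
from station import r
import cv2
s=r.read_state();print({k:(v if not hasattr(v,'round') else v) for k,v in s.items()})
for n in ["scene","top","wrist"]:
    c=r.camera(n);cv2.imwrite(f"pics/{n}0.png",c["pixels"][:,:,::-1])
    print(n,{k:c[k] for k in c if k!="pixels"})
E
```

```text
pics
{'clock': 0.0, 'qpos': array([ 1.14261381e+00,  3.53659089e-01,  1.63411215e+00,  2.54524144e-05,
        1.15521513e+00, -2.40101705e-03]), 'qvel': array([ 0.00171764, -0.00071147,  0.00135882, -0.00079204, -0.00168776,
        0.0006564 ]), 'joint_efforts': array([ 2.92840123e-03, -6.05245614e+01, -3.42076600e+01,  2.74258873e-04,
        9.23670188e-03,  1.93565526e-06]), 'tool_pos': array([0.25794399, 0.56877407, 0.23056426]), 'tool_rot': array([-1.60241769e-04,  2.11291247e-01,  9.77422899e-01, -6.78281969e-04]), 'ft_force': array([ 0.90121811, -0.70850302,  0.39685624]), 'torque': array([-0.02875537, -0.01619483, -0.01184271]), 'grip_width': 0.9988281238633628}
scene {'fx': 500.5976611123976, 'fy': 500.5976611123976, 'cx': 316.3319536504563, 'cy': 239.7507603617291, 'position': array([1.3667857 , 0.09564465, 0.83564431]), 'rotation': array([-0.28535621,  0.63079906,  0.65788195, -0.29640466])}
top {'fx': 609.5291189542532, 'fy': 609.5291189542532, 'cx': 322.10131171202005, 'cy': 249.47805175135858, 'position': array([0.26906055, 0.07331829, 1.32093178]), 'rotation': array([-0.06329223,  0.70477943, -0.70269728,  0.07413898])}
wrist {'fx': 382.4781749208746, 'fy': 382.4781749208746, 'cx': 320.7480969000635, 'cy': 242.81821724415326, 'tool_from_camera': array([[ 4.91549593e-05, -9.45020559e-01, -3.27010920e-01,
         8.45990465e-02],
       [ 9.99999999e-01,  5.19661056e-05,  1.40426546e-07,
        -4.59454533e-04],
       [ 1.68607780e-05, -3.27010919e-01,  9.45020560e-01,
        -1.42572575e-01],
       [ 0.00000000e+00,  0.00000000e+00,  0.00000000e+00,
         1.00000000e+00]])}
```

View pics/scene0.png

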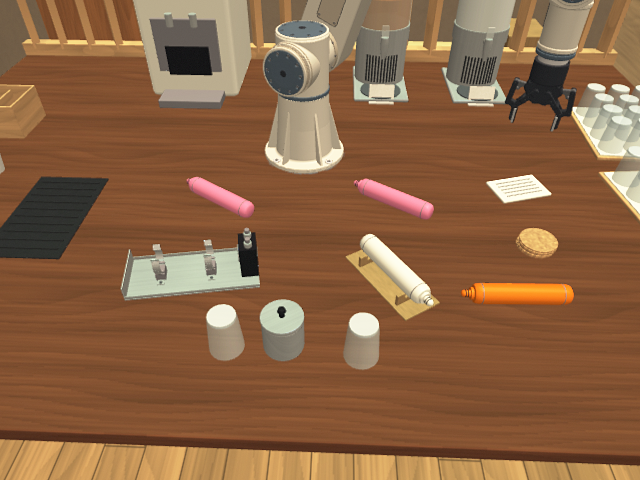

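View pics/top0.png

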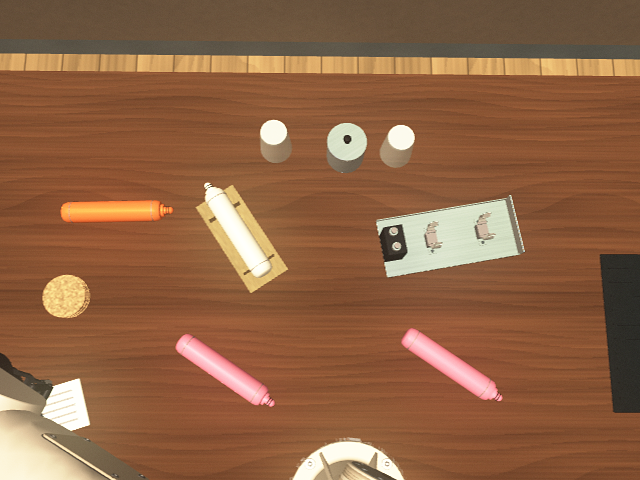

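View pics/wrist0.png

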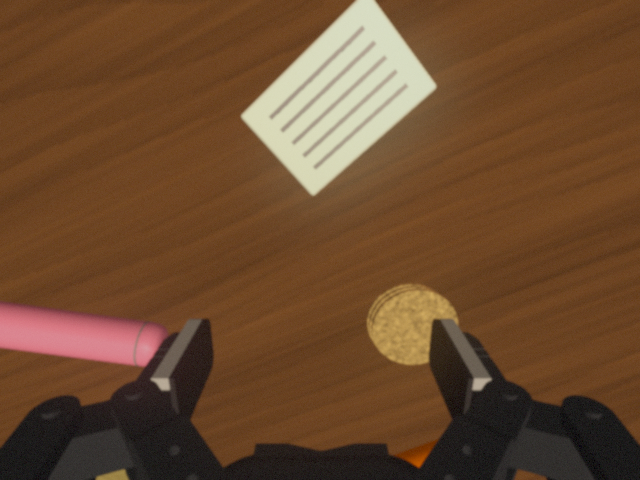

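The white, orange and two pink cylinders all have the cartridge's shape: white (209,187)-(261,270), orange (62-172,211), pinks (180-272,340-404) and (405-500,333-398) in the top picture. The white one lies in the cradle and fits. I'll confirm it in a crop.

```bash
cat > h.py <<'E'
import numpy as np, cv2
from scipy.spatial.transform import Rotation as R
def q2R(q): return R.from_quat([q[1],q[2],q[3],q[0]]).as_matrix()
def pose(c,s=None):
    if "position" in c: return q2R(c["rotation"]),np.array(c["position"])
    T=c["tool_from_camera"];A=q2R(s["tool_rot"]);return A@T[:3,:3],A@T[:3,3]+s["tool_pos"]
def cast(c,uv,z,s=None):
    Rm,p=pose(c,s);uv=np.atleast_2d(uv).astype(float)
    d=np.c_[(uv[:,0]-c["cx"])/c["fx"],(uv[:,1]-c["cy"])/c["fy"],np.ones(len(uv))]@Rm.T
    return p+d*((z-p[2])/d[:,2])[:,None]
def proj(c,P,s=None):
    Rm,p=pose(c,s);q=(np.atleast_2d(P)-p)@Rm
    return np.c_[q[:,0]/q[:,2]*c["fx"]+c["cx"],q[:,1]/q[:,2]*c["fy"]+c["cy"]]
E
python3 - <<'E'
import cv2
a=cv2.imread("pics/top0.png")
cv2.imwrite("pics/c1.png",cv2.resize(a[170:300,185:300],None,fx=4.5,fy=4.5,interpolation=2))
cv2.imwrite("pics/c2.png",cv2.resize(a[185:285,370:530],None,fx=5,fy=5,interpolation=2))
a=cv2.imread("pics/scene0.png")
cv2.imwrite("pics/c3.png",cv2.resize(a[220:305,115:265],None,fx=5,fy=5,interpolation=2))
E
```

```text
(no output)
```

View pics/c1.png

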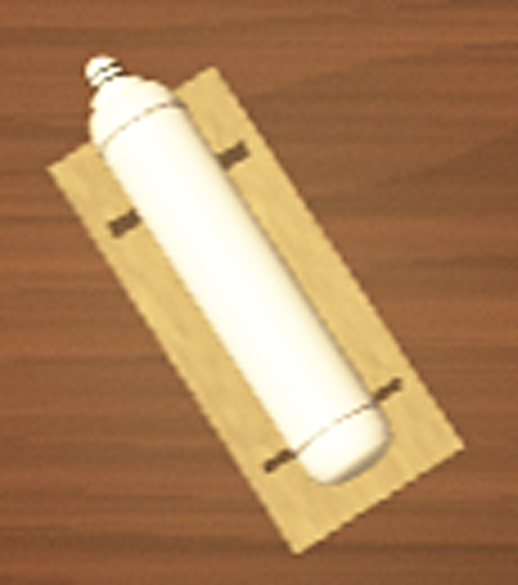

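View pics/c2.png

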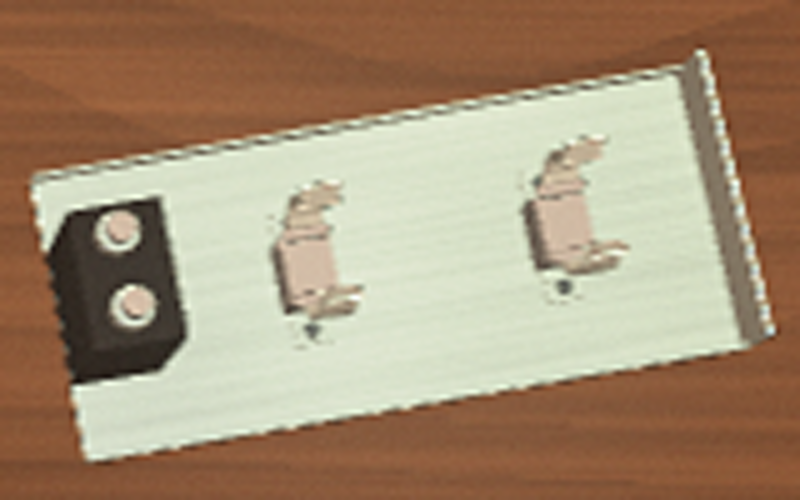

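View pics/c3.png

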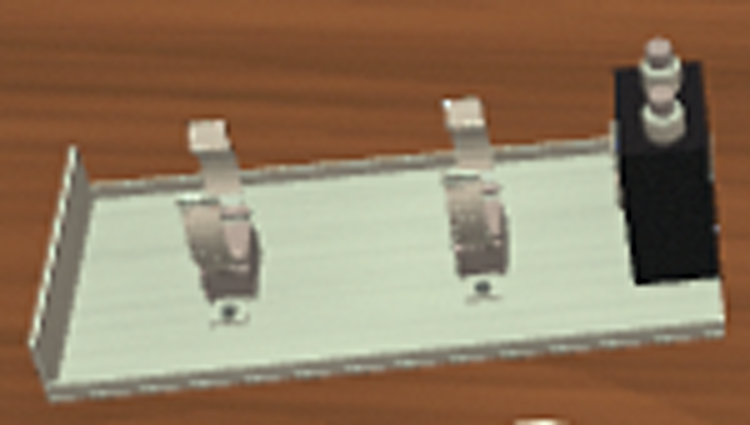

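The crop confirms it: a white barrel in the cardboard cradle, with neck and collar at top pixel (207,184) and the plain end at (264,273). In the tray, the black port block is at (395,240) and the upright flange at (517,225).

```bash
python3 - <<'E'
from station import r
from h import *
c=r.camera("top");s=r.camera("scene")
# nadir
print("nadir",proj(c,[[pose(c)[1][0],pose(c)[1][1],0]]))
a=c["pixels"].astype(int)
m=((a.min(2)>150)).astype(np.uint8);m[:, :190]=0;m[:,300:]=0;m[:165]=0;m[300:]=0
hsv=cv2.cvtColor(c["pixels"],cv2.COLOR_RGB2HSV)
m&=((hsv[...,1]<60)).astype(np.uint8)
cs,_=cv2.findContours(m,0,cv2.CHAIN_APPROX_NONE);k=max(cs,key=cv2.contourArea)[:,0,:]
print("area",len(k),k.min(0),k.max(0))
P=cast(c,k,0.045)[:,:2]
rect=cv2.minAreaRect((P*1000).astype(np.float32));print(rect)
# tip and tail from scene
def f(l,ox,oy,k): return [(ox+u/k,oy+v/k) for u,v in l]
neck=cast(c,f([(98,62)],185,170,4.5),0.045);tail=cast(c,f([(357,478)],185,170,4.5),0.045);print(neck,tail)
# tray
pt=f([(703,52),(773,332)],370,185,5);print("flange",cast(c,pt,0.040))
pt=f([(35,180),(90,460)],370,185,5);print("portend",cast(c,pt,0.014))
pt=f([(680,70),(748,348)],370,185,5);print("flange base in",cast(c,pt,0.012))
pt=f([(122,230),(135,303)],370,185,5);print("unions",cast(c,pt,0.110))
pt=f([(162,197),(187,325)],370,185,5);print("face top",cast(c,pt,0.088))
pt=f([(565,288),(313,330)],370,185,5);print("screws",cast(c,pt,0.006))
pt=f([(605,140),(343,187)],370,185,5);print("lips +",cast(c,pt,0.08))
pt=f([(628,245),(360,290)],370,185,5);print("lips -",cast(c,pt,0.08))
S=lambda l:f(l,115,220,5)
print("scene flange",cast(s,S([(73,147),(32,345)]),0.04));print("unions",cast(s,S([(658,46),(663,98)]),0.110))
print("scene face top",cast(s,S([(614,70)]),0.088),"corner",cast(s,S([(724,330)]),0.014))
for n,u in (("a",(274,131)),("can",(347,139)),("b",(401,135))): print(n,cast(c,u,0.095))
E
```

```text
nadir [[312.43783114 369.65011821]]
area 214 [205 183] [268 276]
((568.5370483398438, 243.3487548828125), (233.66209411621094, 40.33711242675781), 33.30949783325195)
[[0.66509705 0.30473193 0.045     ]] [[0.46254417 0.17579507 0.045     ]]
flange [[ 0.64430606 -0.35917269  0.04      ]
 [ 0.51941051 -0.38212071  0.04      ]]
portend [[ 0.59146125 -0.06784376  0.014     ]
 [ 0.46655893 -0.08975073  0.014     ]]
flange base in [[ 0.64409233 -0.35779687  0.012     ]
 [ 0.51767138 -0.380581    0.012     ]]
unions [[ 0.54696667 -0.09271072  0.11      ]
 [ 0.51657462 -0.09734822  0.11      ]]
face top [[ 0.56619874 -0.11273     0.088     ]
 [ 0.51189181 -0.12177403  0.088     ]]
screws [[ 0.54548822 -0.30289276  0.006     ]
 [ 0.52604554 -0.19037072  0.006     ]]
lips + [[ 0.59381116 -0.30184889  0.08      ]
 [ 0.57283777 -0.19023342  0.08      ]]
lips - [[ 0.54846769 -0.30915299  0.08      ]
 [ 0.52867632 -0.19577379  0.08      ]]
scene flange [[ 0.51845258 -0.37735557  0.04      ]
 [ 0.64414101 -0.35446262  0.04      ]]
unions [[ 0.51559412 -0.09510665  0.11      ]
 [ 0.55061365 -0.08777514  0.11      ]]
scene face top [[ 0.50756695 -0.11851294  0.088     ]] corner [[ 0.59821216 -0.06195766  0.014     ]]
a [[0.76747065 0.15739566 0.095     ]]
can [[0.75063834 0.00196075 0.095     ]]
b [[ 0.76052983 -0.11340361  0.095     ]]
```

```bash
cat >> h.py <<'E'
def plan(s,pos,yaw,n,g,p0=None,y0=None):
    """rows (tool pointing down) from measured pose to pos/yaw(deg)"""
    A=q2R(s["tool_rot"]);p=np.array(s["tool_pos"]) ;rows=[]
    tgt=np.array(pos)
    xw=np.array([np.cos(np.radians(yaw)),np.sin(np.radians(yaw)),0]);zw=np.array([0,0,-1.]);T=np.c_[xw,np.cross(zw,xw),zw]
    for i in range(n):
        k=n-i
        d=A.T@((tgt-p)/k);rv=R.from_matrix(A.T@T).as_rotvec()/k
        rows.append([g]+[round(x,4) for x in d]+[round(x,3) for x in rv])
        p=p+A@d;A=A@R.from_rotvec(rv).as_matrix()
    print(str([[float(x) for x in q] for q in rows]).replace(' ',''))
def yawof(s): A=q2R(s["tool_rot"]);return np.degrees(np.arctan2(A[1,0],A[0,0])),A[2]
E
python3 - <<'E'
from station import r
from h import *
s=r.read_state();plan(s,[.553,-.207,.2],100.3,20,0)
E
```

```text
[[0.0,-0.0295,-0.0292,0.0016,-0.0,0.0,0.048],[0.0,-0.0308,-0.0278,0.0016,-0.0,0.0,0.048],[0.0,-0.0321,-0.0263,0.0016,-0.0,0.0,0.048],[0.0,-0.0334,-0.0247,0.0016,-0.0,0.0,0.048],[0.0,-0.0345,-0.0231,0.0016,-0.0,0.0,0.048],[0.0,-0.0356,-0.0214,0.0016,-0.0,0.0,0.048],[0.0,-0.0366,-0.0196,0.0016,-0.0,0.0,0.048],[0.0,-0.0375,-0.0178,0.0016,-0.0,0.0,0.048],[0.0,-0.0383,-0.016,0.0016,-0.0,0.0,0.048],[0.0,-0.039,-0.0141,0.0016,-0.0,0.0,0.048],[0.0,-0.0397,-0.0122,0.0016,-0.0,0.0,0.048],[0.0,-0.0402,-0.0103,0.0016,-0.0,0.0,0.048],[0.0,-0.0407,-0.0084,0.0016,-0.0,0.0,0.048],[0.0,-0.041,-0.0064,0.0016,-0.0,0.0,0.048],[0.0,-0.0413,-0.0044,0.0016,-0.0,0.0,0.048],[0.0,-0.0414,-0.0024,0.0015,-0.0,0.0,0.048],[0.0,-0.0415,-0.0004,0.0015,-0.0,0.0,0.048],[0.0,-0.0415,0.0016,0.0015,-0.0,0.0,0.048],[0.0,-0.0414,0.0036,0.0015,-0.0,0.0,0.048],[0.0,-0.0411,0.0056,0.0015,-0.0,0.0,0.048]]
```

Request:
{"op": "arm_command", "data": {
  "commands": [
    [[0,-0.03,-0.029,0.0016,0,0,0.048],[0,-0.031,-0.028,0.0016,0,0,0.048],[0,-0.032,-0.026,0.0016,0,0,0.048],[0,-0.033,-0.025,0.0016,0,0,0.048],[0,-0.0345,-0.023,0.0016,0,0,0.048],[0,-0.0355,-0.021,0.0016,0,0,0.048],[0,-0.0365,-0.02,0.0016,0,0,0.048],[0,-0.0375,-0.018,0.0016,0,0,0.048],[0,-0.038,-0.016,0.0016,0,0,0.048],[0,-0.039,-0.014,0.0016,0,0,0.048]]
  ]
}}

```text
clock: 1.5
tool_pos: [0.4068, 0.1715, 0.2144]
tool_rot: [0.001, 0.442, 0.897, 0.001]
ft_force: [0.1, -0.3, -0.5]
grip_width: 0.997
```

Request:
{"op": "arm_command", "data": {
  "commands": [
    [[0,-0.04,-0.012,0.0015,0,0,0.048],[0,-0.04,-0.01,0.0015,0,0,0.048],[0,-0.041,-0.008,0.0015,0,0,0.048],[0,-0.041,-0.006,0.0015,0,0,0.048],[0,-0.041,-0.004,0.0015,0,0,0.048],[0,-0.041,-0.002,0.0015,0,0,0.048],[0,-0.041,0,0.0015,0,0,0.048],[0,-0.041,0.002,0.0015,0,0,0.048],[0,-0.041,0.004,0.0015,0,0,0.048],[0,-0.041,0.006,0.0015,0,0,0.048]]
  ]
}}

```text
clock: 2.75
tool_pos: [0.5553, -0.2294, 0.1997]
tool_rot: [0.001, 0.649, 0.76, 0.002]
ft_force: [0.9, 0.3, 0.7]
grip_width: 1.001
```

```bash
python3 - <<'E'
from station import r
from h import *
import pickle
s=r.read_state();c=r.camera("wrist");pickle.dump((s,c),open("w1.pkl","wb"))
cv2.imwrite("pics/w1.png",c["pixels"][:,:,::-1]);print(s["tool_pos"],yawof(s),np.abs(s["qvel"]).max())
E
```

```text
[ 0.55527263 -0.22941447  0.19970548] (np.float64(99.00547324657472), array([ 9.70842510e-04,  5.22067814e-03, -9.99985901e-01])) 0.48034522168943233
```

View pics/w1.png

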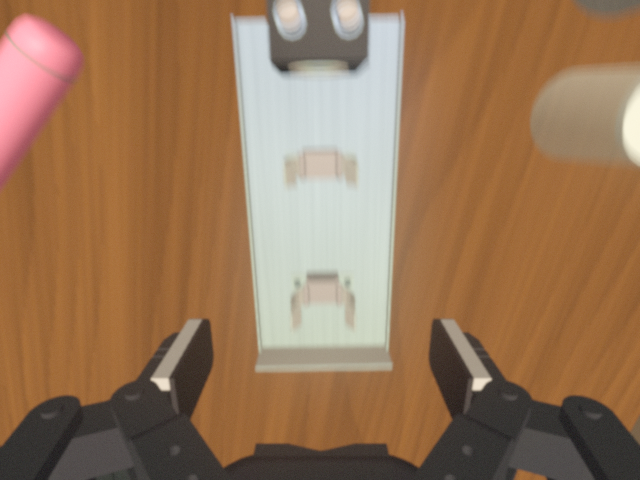

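The wrist view shows the tray square-on: port block at (320,35), front clip (320,165), rear clip (322,292), flange (323,360). The arm was still moving, so I'll take it again at rest and measure.

```bash
python3 - <<'E'
from station import r
from h import *
import pickle
r.camera("wrist");r.camera("wrist");s=r.read_state();c=r.camera("wrist");pickle.dump((s,c),open("w2.pkl","wb"))
a=c["pixels"][:,:,::-1]
cv2.imwrite("pics/w2.png",cv2.resize(a[0:380,225:415],None,fx=1.55,fy=1.55,interpolation=2))
cv2.imwrite("pics/w2a.png",cv2.resize(a[0:185,225:415],None,fx=3.2,fy=3.2,interpolation=2))
cv2.imwrite("pics/w2b.png",cv2.resize(a[200:380,225:415],None,fx=3.2,fy=3.2,interpolation=2))
print(s["clock"],s["tool_pos"],yawof(s),np.abs(s["qvel"]).max())
E
```

```text
2.9 [ 0.55516565 -0.22956278  0.19941187] (np.float64(98.98677136950998), array([ 8.52335930e-04,  5.01864382e-03, -9.99987043e-01])) 0.03972260491438338
```

View pics/w2a.png

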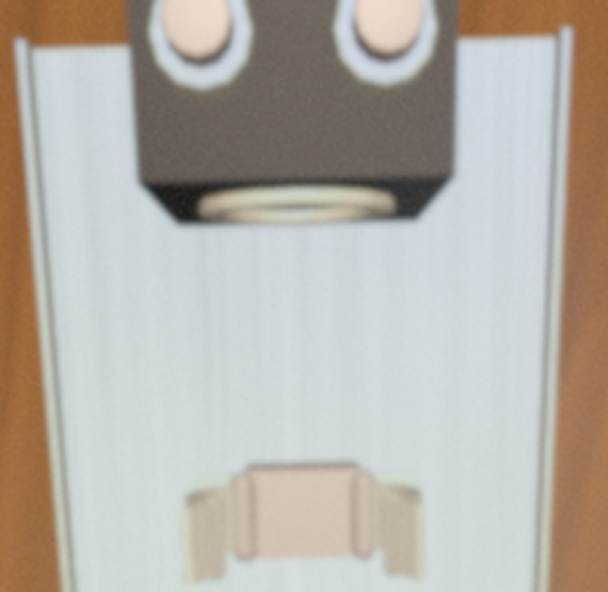

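View pics/w2b.png

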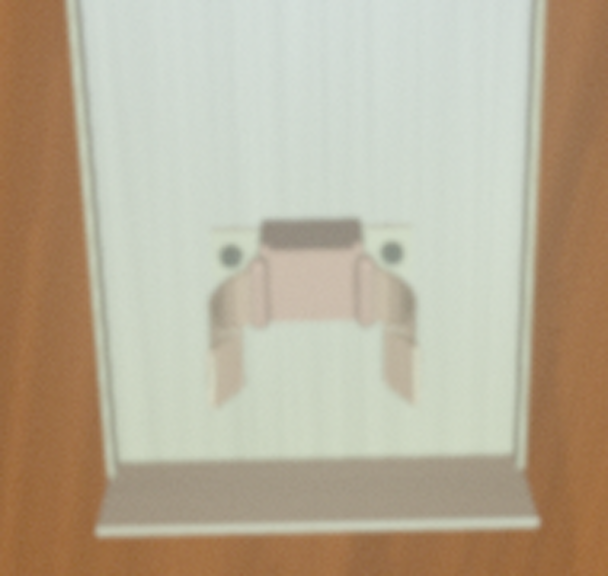

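```bash
python3 - <<'E'
from h import *
import pickle
s,c=pickle.load(open("w2.pkl","rb"))
k=3.2
A=lambda l,z:cast(c,[(225+u/k,v/k) for u,v in l],z,s)[:,:2]
B=lambda l,z:cast(c,[(225+u/k,200+v/k) for u,v in l],z,s)[:,:2]
def show(n,P,xt):
    d=P[1]-P[0];yaw=np.degrees(np.arctan2(d[1],d[0]))+90  # left->right  is -y tray => +90 => x dir
    m=P.mean(0);t=np.radians(100.3);o=m-xt*np.array([np.cos(t),np.sin(t)])
    print(n,"w",round(np.linalg.norm(d)*1000,1),"yaw",round(yaw,2),"mid",m.round(4),"origin",o.round(4))
show("block top",A([(143,180),(457,178)],.088),.111)
show("block foot",A([(180,222),(418,220)],.006),.111)
show("port end",A([(20,40),(570,30)],.014),.151)
show("unions",A([(197,25),(390,22)],.110),.131)
show("flange top in",B([(103,524),(536,517)],.04),-.144)
show("flange foot",B([(116,465),(522,458)],.006),-.144)
show("rear screws",B([(230,255),(392,252)],.007),-.072)
show("rear lips far corner",B([(212,405),(412,405)],.08),-.080)
show("front lips near",A([(190,580),(420,578)],.08),.034)
L=A([(20,40),(70,590)],.014);print("left edge yaw",np.degrees(np.arctan2(*(L[0]-L[1])[::-1])))
L=A([(570,30),(550,590)],.014);print("right edge yaw",np.degrees(np.arctan2(*(L[0]-L[1])[::-1])))
L1=np.r_[A([(20,40)],.014),B([(105,470)],.014)];print("left long",np.degrees(np.arctan2(*(L1[0]-L1[1])[::-1])))
L1=np.r_[A([(570,30)],.014),B([(525,465)],.014)];print("right long",np.degrees(np.arctan2(*(L1[0]-L1[1])[::-1])))
E
```

```text
block top w 59.0 yaw 99.36 mid [ 0.5361 -0.1159] origin [ 0.556  -0.2252]
block foot w 59.8 yaw 99.46 mid [ 0.5358 -0.1154] origin [ 0.5557 -0.2246]
port end w 129.0 yaw 99.97 mid [ 0.5289 -0.0769] origin [ 0.5559 -0.2255]
unions w 31.9 yaw 99.84 mid [ 0.5318 -0.0958] origin [ 0.5553 -0.2247]
flange top in w 126.7 yaw 99.85 mid [ 0.5811 -0.3661] origin [ 0.5553 -0.2244]
flange foot w 129.8 yaw 99.92 mid [ 0.5819 -0.3687] origin [ 0.5561 -0.2271]
rear screws w 48.5 yaw 100.0 mid [ 0.5678 -0.2969] origin [ 0.5549 -0.226 ]
rear lips far corner w 49.0 yaw 98.79 mid [ 0.5686 -0.3043] origin [ 0.5543 -0.2255]
front lips near w 49.3 yaw 99.43 mid [ 0.549  -0.1915] origin [ 0.5551 -0.225 ]
left edge yaw 100.56511507789249
right edge yaw 100.67054409057172
left long 99.81602641553467
right long 100.2673808903379
```

```bash
python3 - <<'E'
from station import r
from h import *
s=r.read_state();plan(s,[.565,.246,.19],33,10,0)
E
```

```text
[[0.0,0.0467,0.0085,0.001,0.0,-0.0,0.115],[0.0,0.0473,0.0031,0.001,0.0,-0.0,0.115],[0.0,0.0474,-0.0024,0.001,0.0,-0.0,0.115],[0.0,0.0468,-0.0078,0.001,0.0,-0.0,0.115],[0.0,0.0456,-0.0132,0.001,0.0,-0.0,0.115],[0.0,0.0438,-0.0183,0.001,0.0,-0.0,0.115],[0.0,0.0414,-0.0232,0.001,0.0,-0.0,0.115],[0.0,0.0384,-0.0278,0.0009,0.0,-0.0,0.115],[0.0,0.035,-0.0321,0.0009,0.0,-0.0,0.115],[0.0,0.031,-0.0359,0.0009,0.0,-0.0,0.115]]
```

Request:
{"op": "arm_command", "data": {
  "commands": [
    [[0,0.047,0.0085,0.001,0,0,0.115],[0,0.047,0.003,0.001,0,0,0.115],[0,0.047,-0.002,0.001,0,0,0.115],[0,0.047,-0.008,0.001,0,0,0.115],[0,0.046,-0.013,0.001,0,0,0.115],[0,0.044,-0.018,0.001,0,0,0.115],[0,0.042,-0.023,0.001,0,0,0.115],[0,0.039,-0.028,0.001,0,0,0.115],[0,0.036,-0.032,0.001,0,0,0.115],[0,0.032,-0.036,0.001,0,0,0.115]]
  ]
}}

```text
clock: 4.2
tool_pos: [0.5633, 0.2701, 0.1922]
tool_rot: [-0.002, 0.962, 0.272, 0.002]
ft_force: [1.6, -0.3, -0.4]
grip_width: 0.996
```

```bash
python3 - <<'E'
from station import r
from h import *
import pickle
r.camera("wrist");r.camera("wrist");r.camera("wrist");s=r.read_state();c=r.camera("wrist");pickle.dump((s,c),open("w3.pkl","wb"))
cv2.imwrite("pics/w3.png",c["pixels"][:,:,::-1]);print(s["clock"],s["tool_pos"],yawof(s),np.abs(s["qvel"]).max())
E
```

```text
4.35 [0.56331822 0.27046236 0.19186928] (np.float64(31.989763126320735), array([ 0.00393069, -0.00254895, -0.99998903])) 0.053457556020448285
```

View pics/w3.png

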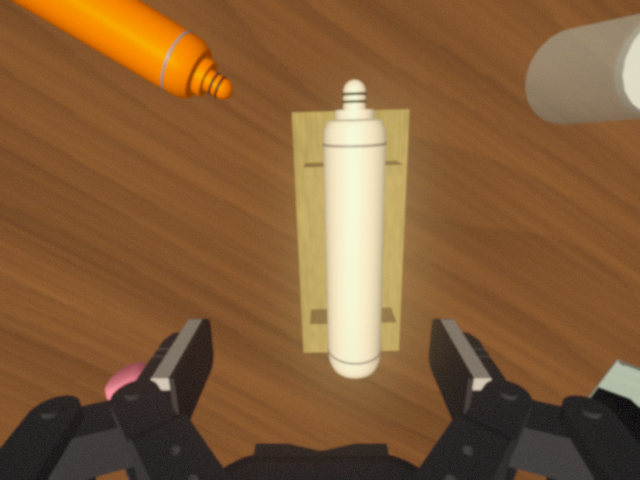

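The wrist view shows the white cartridge lengthwise: neck tip at (354,80), plain end at (355,378), rings at rows 145 and 361.

```bash
python3 - <<'E'
from h import *
import pickle
s,c=pickle.load(open("w3.pkl","rb"))
hsv=cv2.cvtColor(c["pixels"],cv2.COLOR_RGB2HSV)
m=((hsv[...,1]<75)&(hsv[...,2]>150)).astype(np.uint8);m[:,:290]=0;m[:,415:]=0;m[385:]=0;m[:70]=0
rows=[];
for v in range(76,384):
    u=np.where(m[v])[0]
    if len(u)>3: rows.append((v,u.min(),u.max()+1))
rows=np.array(rows);print(rows[[0,1,-2,-1]],rows[::30])
b=rows[(rows[:,0]>160)&(rows[:,0]<345)]
L=cast(c,np.c_[b[:,1],b[:,0]],.045,s)[:,:2];Rr=cast(c,np.c_[b[:,2],b[:,0]],.045,s)[:,:2]
M=(L+Rr)/2;print("width",np.linalg.norm(L-Rr,axis=1)[[0,50,100,-1]])
vx,vy,x0,y0=cv2.fitLine(M.astype(np.float32),cv2.DIST_L2,0,1e-4,1e-4).ravel();
d=np.array([vx,vy]);d*=np.sign(d[0]);print("yaw",np.degrees(np.arctan2(d[1],d[0])),"pt",x0,y0)
p0=np.array([x0,y0])
for n,uv,x in (("tip",(354,79.5),.131),("tail",(355,378),-.108)):
    P=cast(c,uv,.045,s)[0,:2];o=P-x*d;print(n,P,"centre",p0+d*((o-p0)@d))
for n,uv,x in (("ring+",(354,146),.085),("ring-",(355,363),-.085)):
    P=cast(c,uv,.068,s)[0,:2];o=P-x*d;print(n,P,"centre",p0+d*((o-p0)@d))
E
```

```text
[[ 80 351 358]
 [ 81 349 360]
 [376 345 366]
 [377 348 361]] [[ 80 351 358]
 [112 336 373]
 [142 324 385]
 [172 325 384]
 [202 325 383]
 [232 326 382]
 [262 327 381]
 [292 328 381]
 [322 328 380]
 [352 329 379]]
width [0.04548979 0.04434454 0.04472205 0.04395357]
yaw 33.56957 pt 0.55548584 0.23389935
tip [0.66449025 0.30658951] centre [0.5555009  0.23390935]
tail [0.45633732 0.16721833] centre [0.54591783 0.2275497 ]
ring+ [0.62739469 0.28416712] centre [0.55774473 0.23539843]
ring- [0.48279574 0.18711767] centre [0.5542907  0.23310622]
```

```bash
python3 - <<'E'
from station import r
from h import *
s=r.read_state();plan(s,[.556,.2343,.1919],33.5,4,0)
E
```

```text
[[0.0,-0.0061,0.0063,-0.0001,-0.001,-0.001,-0.007],[0.0,-0.0062,0.0063,-0.0001,-0.001,-0.001,-0.007],[0.0,-0.0062,0.0063,-0.0,-0.001,-0.001,-0.007],[0.0,-0.0063,0.0062,-0.0,-0.001,-0.001,-0.007]]
```

Request:
{"op": "arm_command", "data": {
  "commands": [
    [[0,-0.007,0.007,0,-0.001,-0.001,-0.008],[0,-0.007,0.007,0,-0.001,-0.001,-0.007],[0,-0.007,0.007,0,-0.001,-0.001,-0.007],[0,-0.006,0.006,0,-0.001,-0.001,-0.007],[0,0,0,0.02,0,0,0],[0,0,0,0.025,0,0,0],[0,0,0,0.025,0,0,0],[0,0,0,0.025,0,0,0],[0,0,0,0.015,0,0,0],[0,0,0,0,0,0,0]]
  ]
}}

```text
clock: 5.65
tool_pos: [0.5549, 0.2209, 0.0807]
tool_rot: [0.002, 0.957, 0.289, 0.001]
ft_force: [0.1, -0.3, -0.2]
grip_width: 1.003
```

```bash
python3 - <<'E'
from station import r
from h import *
s=r.read_state();print(s["tool_pos"],yawof(s));plan(s,[.556,.2343,.022],33.5,4,0)
E
```

```text
[0.55489162 0.22093342 0.08065692] (np.float64(33.568527121707604), array([ 4.13674137e-04,  3.50889917e-03, -9.99993758e-01]))
[[0.0,0.0021,-0.0027,0.0147,0.001,-0.0,0.0],[0.0,0.0021,-0.0027,0.0147,0.001,-0.0,0.0],[0.0,0.0021,-0.0027,0.0147,0.001,-0.0,0.0],[0.0,0.0021,-0.0026,0.0147,0.001,-0.0,0.0]]
```

Request:
{"op": "arm_command", "data": {
  "commands": [
    [[0,0.004,-0.005,0,0.001,0,0],[0,0.003,-0.004,0,0.001,0,0],[0,0.002,-0.002,0,0.001,0,0],[0,0,0,0,0,0,0],[0,0,0,0.015,0,0,0],[0,0,0,0.015,0,0,0],[0,0,0,0.013,0,0,0],[0,0,0,0.01,0,0,0],[0,0,0,0.004,0,0,0],[0,0,0,0,0,0,0]]
  ]
}}

```text
clock: 6.9
tool_pos: [0.5575, 0.2365, 0.0211]
tool_rot: [-0.0, 0.957, 0.289, 0.001]
ft_force: [-0.9, 0.3, -0.4]
grip_width: 1.003
```

```bash
python3 - <<'E'
from station import r
from h import *
s=r.read_state();print(s["tool_pos"],yawof(s),s["ft_force"]);plan(s,[.556,.2343,.022],33.5,4,0)
c=r.camera("wrist");cv2.imwrite("pics/w4.png",c["pixels"][:,:,::-1])
E
```

```text
[0.55748093 0.23645417 0.02113196] (np.float64(33.580148224515355), array([ 2.37018509e-03,  6.70975383e-04, -9.99996966e-01])) [-0.85726336  0.27223301 -0.37636149]
[[0.0,-0.0006,0.0002,-0.0002,0.0,-0.001,0.0],[0.0,-0.0006,0.0002,-0.0002,0.0,-0.001,0.0],[0.0,-0.0006,0.0002,-0.0002,0.0,-0.001,0.0],[0.0,-0.0006,0.0002,-0.0002,0.0,-0.001,0.0]]
```

View pics/w4.png

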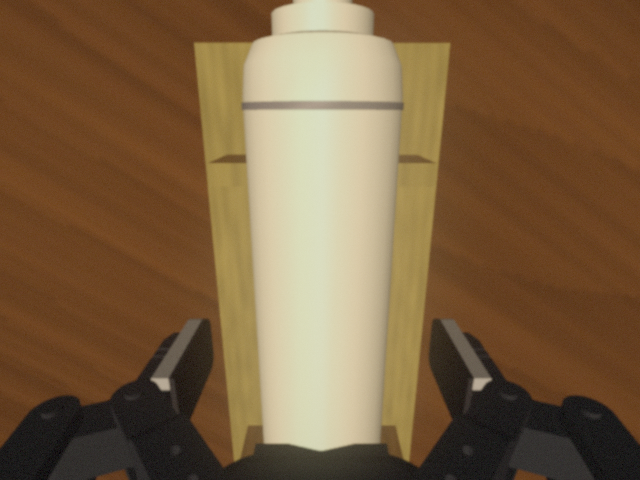

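The barrel runs centred between the fingers, cols 260-385 at the jaws. Closing.

Request:
{"op": "arm_command", "data": {
  "commands": [
    [[255,-0.001,0,0,0,0,0],[255,-0.001,0,0,0,0,0],[255,0,0,0,0,0,0],[255,0,0,0,0,0,0],[255,0,0,0,0,0,0],[255,0,0,0,0,0,0],[255,0,0,0,0,0,0],[255,0,0,-0.005,0,0,0],[255,0,0,-0.01,0,0,0],[255,0,0,-0.01,0,0,0]]
  ],
  "force": 80
}}

```text
clock: 8.2
tool_pos: [0.5555, 0.2352, 0.0481]
tool_rot: [-0.0, 0.957, 0.289, 0.001]
ft_force: [-0.4, 0.2, -2.2]
grip_width: 0.516
```

```bash
python3 - <<'E'
from station import r
from h import *
import pickle
r.camera("top")
s=r.read_state();print(s["tool_pos"],yawof(s),s["ft_force"],s["torque"],s["grip_width"]*85)
c=r.camera("wrist");cv2.imwrite("pics/w5.png",c["pixels"][:,:,::-1]);pickle.dump((s,c),open("w5.pkl","wb"))
E
```

```text
[0.55627689 0.23550987 0.04945536] (np.float64(33.58247949533822), array([ 0.00414827,  0.00104669, -0.99999085])) [ 0.0707616  -0.50723452 -1.2680926 ] [ 0.02145325 -0.06526797  0.02831908] 43.826445151812045
```

View pics/w5.png

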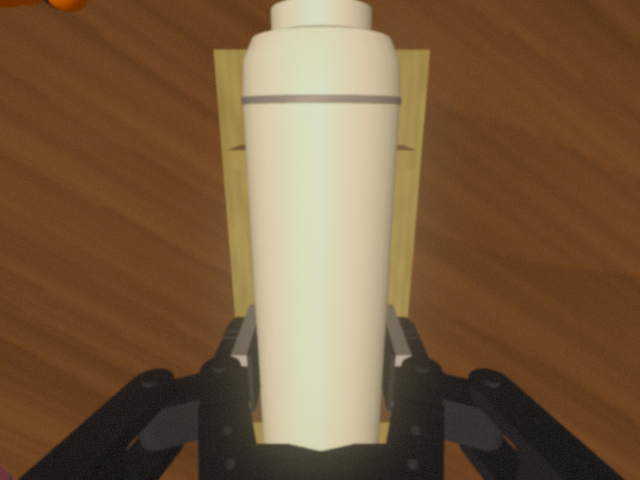

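```bash
python3 - <<'E'
from h import *
import pickle
s,c=pickle.load(open("w5.pkl","rb"))
T=c["tool_from_camera"]
def ray(uv): 
    d=T[:3,:3]@np.array([(uv[0]-c["cx"])/c["fx"],(uv[1]-c["cy"])/c["fy"],1]);return T[:3,3],d
for uv in [(321,99.5)]:
    p,d=ray(uv);t=(-0.047-p[2])/d[2];print("ring tool xyz",p+t*d)
hsv=cv2.cvtColor(c["pixels"],cv2.COLOR_RGB2HSV)
g=cv2.cvtColor(c["pixels"],cv2.COLOR_RGB2GRAY)
m=((hsv[...,1]<75)&(hsv[...,2]>120))
for v in (120,160,200,240,280):
    u=np.where(m[v,235:410])[0]+235;l,r_=u.min(),u.max()+1
    p,dl=ray((l,v));_,dr=ray((r_,v))
    # tangent rays: perpendicular-plane approx: cylinder along tool x: project to yz
    a=np.arctan2(dl[1],dl[2]);b=np.arctan2(dr[1],dr[2]);half=(b-a)/2;dist=.023/np.sin(half);mid=(a+b)/2
    yz=p[1]+dist*np.sin(mid),p[2]+dist*np.cos(mid)
    x=p[0]+((dl+dr)/2)[0]/((dl+dr)/2)[2]*(yz[1]-p[2])
    print(v,l,r_,"axis at tool x %.4f y %.4f z %.4f"%(x,*yz))
E
```

```text
ring tool xyz [ 8.60958670e-02  5.11049095e-06 -4.70000000e-02]
120 245 398 axis at tool x 0.0809 y 0.0002 z -0.0197
160 248 395 axis at tool x 0.0688 y 0.0002 z -0.0188
200 250 392 axis at tool x 0.0558 y 0.0000 z -0.0188
240 252 389 axis at tool x 0.0419 y -0.0001 z -0.0187
280 254 387 axis at tool x 0.0273 y -0.0001 z -0.0195
```

```bash
python3 - <<'E'
from station import r
from h import *
s=r.read_state();print(s["qpos"]);plan(s,[.5606,-.2539,.16],100.1,16,255)
E
```

```text
[ 3.98140684e-01  5.40868093e-01  1.81041442e+00 -3.71502132e-04
  7.85534831e-01  1.38307555e+00]
[[255.0,-0.0167,0.0256,-0.007,0.0,-0.0,-0.073],[255.0,-0.0185,0.0244,-0.007,0.0,-0.0,-0.073],[255.0,-0.0202,0.023,-0.007,0.0,-0.0,-0.073],[255.0,-0.0218,0.0214,-0.007,0.0,-0.0,-0.073],[255.0,-0.0233,0.0198,-0.007,0.0,-0.0,-0.073],[255.0,-0.0247,0.018,-0.007,0.0,-0.0,-0.073],[255.0,-0.0259,0.0162,-0.007,0.0,-0.0,-0.073],[255.0,-0.027,0.0143,-0.007,0.0,-0.0,-0.073],[255.0,-0.028,0.0123,-0.007,0.0,-0.0,-0.073],[255.0,-0.0288,0.0102,-0.007,0.0,-0.0,-0.073],[255.0,-0.0295,0.0081,-0.007,0.0,-0.0,-0.073],[255.0,-0.03,0.0059,-0.007,0.0,-0.0,-0.073],[255.0,-0.0304,0.0037,-0.007,0.0,-0.0,-0.073],[255.0,-0.0305,0.0015,-0.007,0.0,-0.0,-0.073],[255.0,-0.0306,-0.0007,-0.007,0.0,-0.0,-0.073],[255.0,-0.0305,-0.0029,-0.0069,0.0,-0.0,-0.073]]
```

Request:
{"op": "arm_command", "data": {
  "commands": [
    [[255,-0.016,0.025,-0.015,0,0,-0.073],[255,-0.0185,0.024,-0.015,0,0,-0.073],[255,-0.02,0.023,-0.015,0,0,-0.073],[255,-0.022,0.0215,-0.015,0,0,-0.073],[255,-0.023,0.02,-0.015,0,0,-0.073],[255,-0.0245,0.018,-0.015,0,0,-0.073],[255,-0.026,0.016,-0.012,0,0,-0.073],[255,-0.027,0.014,-0.008,0,0,-0.073],[255,-0.028,0.012,0,0,0,-0.073],[255,-0.029,0.01,0,0,0,-0.073]]
  ]
}}

```text
clock: 9.55
tool_pos: [0.5621, -0.0761, 0.1636]
tool_rot: [0.002, 0.783, 0.622, 0.004]
ft_force: [0.7, -0.2, -2.4]
grip_width: 0.516
```

```bash
python3 - <<'E'
from station import r
from h import *
s=r.read_state();print(s["tool_pos"],yawof(s),s["ft_force"],s["grip_width"]*85);plan(s,[.5606,-.2539,.16],100.1,8,255)
E
```

```text
[ 0.56213486 -0.07614958  0.16363751] (np.float64(76.98357509393657), array([ 0.00342061,  0.00749131, -0.99996609])) [ 0.71198004 -0.15371762 -2.36271071] 43.89043009765615
[[255.0,-0.0217,0.0048,0.0004,0.001,-0.0,-0.05],[255.0,-0.0219,0.0037,0.0004,0.001,-0.0,-0.05],[255.0,-0.0221,0.0026,0.0004,0.001,-0.0,-0.05],[255.0,-0.0222,0.0015,0.0004,0.001,-0.0,-0.05],[255.0,-0.0222,0.0004,0.0004,0.001,-0.0,-0.05],[255.0,-0.0222,-0.0007,0.0004,0.001,-0.0,-0.05],[255.0,-0.0221,-0.0019,0.0004,0.001,-0.0,-0.05],[255.0,-0.022,-0.003,0.0004,0.001,-0.0,-0.05]]
```

Request:
{"op": "arm_command", "data": {
  "commands": [
    [[255,-0.025,0.005,0,0.001,0,-0.06],[255,-0.025,0.004,0,0.001,0,-0.06],[255,-0.025,0.003,0,0.001,0,-0.06],[255,-0.025,0.0015,0,0.001,0,-0.06],[255,-0.023,0,0,0.001,0,-0.05],[255,-0.02,-0.001,0,0.001,0,-0.04],[255,-0.014,-0.001,0,0.001,0,-0.03],[255,-0.008,-0.001,0,0,0,-0.02],[255,-0.004,0,0,0,0,0],[255,0,0,0,0,0,0]]
  ]
}}

```text
clock: 10.8
tool_pos: [0.5626, -0.2535, 0.1636]
tool_rot: [-0.0, 0.647, 0.762, 0.001]
ft_force: [0.2, 0.2, -2.6]
grip_width: 0.521
```

```bash
python3 - <<'E'
from station import r
from h import *
s=r.read_state();print(s["tool_pos"],yawof(s),s["ft_force"],s["grip_width"]*85);plan(s,[.5606,-.2539,.16],100.1,3,255)
E
```

```text
[ 0.56262329 -0.25346351  0.16356269] (np.float64(99.35425367049113), array([ 0.00169023,  0.00143554, -0.99999754])) [ 0.22665818  0.21548965 -2.56749075] 44.300753659062345
[[255.0,-0.0,-0.0007,0.0012,0.0,-0.001,-0.004],[255.0,-0.0,-0.0007,0.0012,0.0,-0.001,-0.004],[255.0,-0.0,-0.0007,0.0012,0.0,-0.001,-0.004]]
```

Request:
{"op": "arm_command", "data": {
  "commands": [
    [[255,0,-0.0008,0,0,-0.001,-0.005],[255,0,-0.0008,0.005,0,-0.001,-0.005],[255,0,-0.0008,0.015,0,0,-0.004],[255,0,0,0.015,0,0,0],[255,0,0,0.015,0,0,0],[255,0,0,0.013,0,0,0],[255,0,0,0.01,0,0,0],[255,0,0,0.004,0,0,0],[255,0,0,0.001,0,0,0],[255,0,0,0,0,0,0]]
  ]
}}

```text
clock: 12.05
tool_pos: [0.5597, -0.2522, 0.0789]
tool_rot: [-0.0, 0.641, 0.767, 0.0]
ft_force: [0.7, -0.7, -2.5]
grip_width: 0.519
```

```bash
python3 - <<'E'
from station import r
from h import *
import pickle
s=r.read_state();print(s["tool_pos"],yawof(s),s["ft_force"],s["torque"],s["grip_width"]*85);plan(s,[.5606,-.2539,.081],100.1,3,255)
c=r.camera("wrist");cv2.imwrite("pics/w6.png",c["pixels"][:,:,::-1]);pickle.dump((s,c),open("w6.pkl","wb"))
c=r.camera("scene");cv2.imwrite("pics/s6.png",cv2.resize(c["pixels"][180:320,95:295,::-1],None,fx=4,fy=4,interpolation=2))
E
```

```text
[ 0.55969686 -0.25222423  0.07889153] (np.float64(100.25686701441063), array([ 9.46228043e-04, -1.20226120e-04, -9.99999545e-01])) [ 0.67768526 -0.67485517 -2.53349388] [-0.00049934  0.02836438 -0.01632247] 44.084073693921326
[[255.0,-0.0006,0.0002,-0.0007,-0.0,-0.0,0.001],[255.0,-0.0006,0.0002,-0.0007,-0.0,-0.0,0.001],[255.0,-0.0006,0.0002,-0.0007,-0.0,-0.0,0.001]]
```

View pics/w6.png

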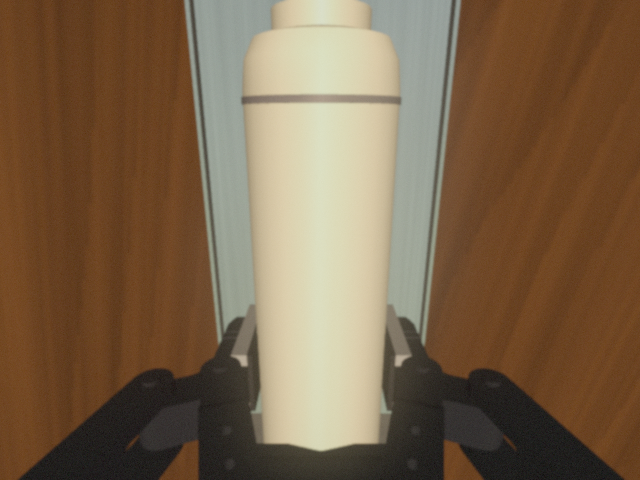

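View pics/s6.png

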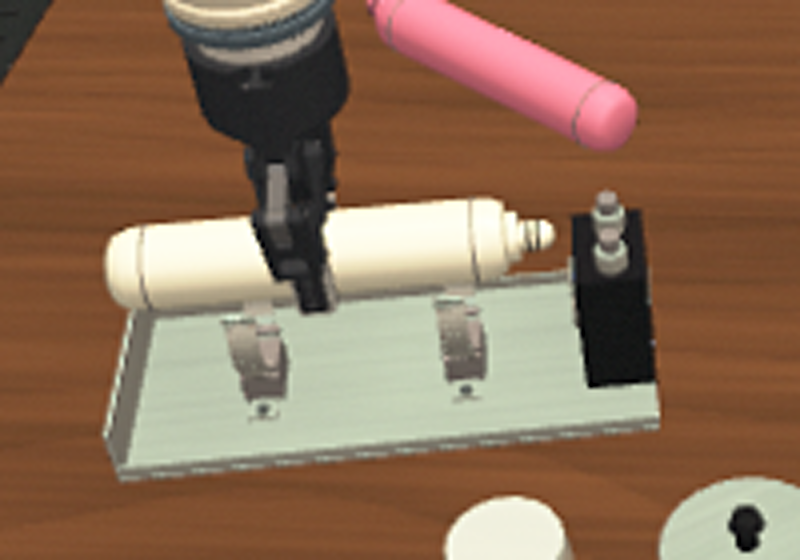

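```bash
python3 - <<'E'
from h import *
import pickle
s,c=pickle.load(open("w6.pkl","rb"))
g=c["pixels"].astype(int); hsv=cv2.cvtColor(c["pixels"],cv2.COLOR_RGB2HSV)
A=q2R(s["tool_rot"])
for v in (40,80,120,160,200,240,280):
    red=(g[v,:,0]-g[v,:,2])>25   # wood
    l=np.where(red[:245])[0].max()+1; rr=np.where(red[405:])[0].min()+405
    P=cast(c,[(l,v),(rr,v)],.014,s)
    T=(P-s["tool_pos"])@A
    print(v,l,rr,T[:,:2].round(4).tolist(),"mid y %.4f w %.4f"%(T[:,1].mean(),T[1,1]-T[0,1]))
E
```

```text
40 188 457 [[0.1164, -0.0649], [0.1164, 0.0657]] mid y 0.0004 w 0.1305
80 245 453 [[0.0985, -0.0384], [0.0985, 0.0657]] mid y 0.0137 w 0.1041
120 245 448 [[0.0795, -0.0396], [0.0795, 0.0653]] mid y 0.0128 w 0.1049
160 200 444 [[0.0591, -0.065], [0.0591, 0.0654]] mid y 0.0002 w 0.1303
200 204 440 [[0.0374, -0.065], [0.0373, 0.0654]] mid y 0.0002 w 0.1304
240 208 435 [[0.014, -0.065], [0.014, 0.0649]] mid y -0.0000 w 0.1300
280 212 431 [[-0.011, -0.065], [-0.011, 0.065]] mid y -0.0000 w 0.1301
```

Tray edges lie symmetric about the barrel: mid offset 0 to 0.4 mm, measured width 130 mm as expected. Descending to the lips.

Request:
{"op": "arm_command", "data": {
  "commands": [
    [[255,-0.001,0,0.004,0,0,0.002],[255,-0.001,0,0.005,0,0,0.001],[255,0,0,0.004,0,0,0],[255,0,0,0.002,0,0,0],[255,0,0,0.001,0,0,0],[255,0,0,0.001,0,0,0],[255,0,0,0.001,0,0,0],[255,0,0,0.001,0,0,0],[255,0,0,0.001,0,0,0],[255,0,0,0.001,0,0,0]]
  ]
}}

```text
clock: 13.4
tool_pos: [0.5617, -0.255, 0.0626]
tool_rot: [0.002, 0.642, 0.767, 0.001]
ft_force: [-4.1, 0.4, 8.4]
grip_width: 0.519
```

```bash
python3 - <<'E'
from station import r
from h import *
s=r.read_state();print(s["tool_pos"],yawof(s),s["ft_force"],s["torque"],s["grip_width"]*85)
E
```

```text
[ 0.56171622 -0.25499751  0.06256639] (np.float64(100.11226241642281), array([-0.00141832,  0.0033022 , -0.99999354])) [-4.13738277  0.40169467  8.35999242] [0.35767324 0.50037407 0.12210002] 44.09257638149655
```

Request:
{"op": "arm_command", "data": {
  "commands": [
    [[255,0,-0.001,0.0015,0,0,0],[255,0,-0.0007,0.002,0,0,0],[255,0,-0.0005,0.002,0,0,0],[255,0,-0.0003,0.002,0,0,0],[255,0,0,0.002,0,0,0],[255,0,0,0.002,0,0,0],[255,0,0,0.002,0,0,0],[255,0,0,0.002,0,0,0],[255,0,0,0.002,0,0,0],[255,0,0,0.002,0,0,0]]
  ]
}}

```text
clock: 14.65
tool_pos: [0.5631, -0.2568, 0.0568]
tool_rot: [0.006, 0.642, 0.767, 0.002]
ft_force: [-5.5, 1.5, 13.3]
grip_width: 0.522
```

```bash
python3 - <<'E'
from station import r
from h import *
s=r.read_state();print(s["tool_pos"],yawof(s),s["ft_force"],s["torque"],s["grip_width"]*85)
E
```

```text
[ 0.56312352 -0.2567676   0.05675518] (np.float64(100.1384744414128), array([-0.00607532,  0.01118166, -0.99991903])) [-5.47161181  1.46859155 13.34823384] [0.46513423 0.85190936 0.07834005] 44.393565575215206
```

Request:
{"op": "arm_command", "data": {
  "commands": [
    [[255,0.001,-0.002,0.0015,0.005,0.003,0],[255,0.001,-0.002,0.0015,0.005,0.003,0],[255,0.001,-0.002,0.002,0.005,0.003,0],[255,0.001,-0.002,0.002,0.005,0.003,0],[255,0.001,-0.002,0.002,0.005,0.003,0],[255,0.001,-0.0015,0.0022,0.004,0.002,0],[255,0.001,-0.0015,0.0022,0.004,0.002,0],[255,0.001,-0.0015,0.0022,0.004,0.002,0],[255,0.001,-0.0015,0.0022,0.004,0.002,0],[255,0.001,-0.0015,0.0022,0.004,0.002,0]]
  ]
}}

```text
clock: 15.9
tool_pos: [0.5614, -0.2571, 0.0554]
tool_rot: [0.0, 0.642, 0.767, -0.001]
ft_force: [-1.3, -0.6, 13.8]
grip_width: 0.521
```

```bash
cat > st.py <<'E'
from station import r
from h import *
s=r.read_state();A=q2R(s["tool_rot"])
t=np.radians(100.1);ex=np.array([np.cos(t),np.sin(t)]);ey=np.array([-ex[1],ex[0]])
d=s["tool_pos"][:2]-np.array([.5597,-.2522])
print("t %.2f"%s["clock"],"pos",s["tool_pos"].round(4),"TCP tray x %.4f  y-off %.4f  axis z %.4f"%(-.0272+d@ex,d@ey,s["tool_pos"][2]+.0239))
print("yaw,tilt",yawof(s)[0].round(2),A[2].round(4),"F tool",(A.T@s["ft_force"]).round(1),"M tool",(A.T@s["torque"]).round(2),"w",(s["grip_width"]*85).round(1))
E
python3 st.py
```

```text
t 15.90 pos [ 0.5614 -0.2571  0.0554] TCP tray x -0.0323  y-off -0.0008  axis z 0.0793Traceback (most recent call last):
  File "st.py", line 7, in <module>
    print("yaw,tilt",yawof(s)[0].round(2),A[2].round(4),"F tool",(A.T@s["ft_force"]).round(1),"M tool",(A.T@s["torque"]).round(2),"w",(s["grip_width"]*85).round(1))
                                                                                                                                      ^^^^^^^^^^^^^^^^^^^^^^^^^^
AttributeError: 'float' object has no attribute 'round'
```

Request:
{"op": "arm_command", "data": {
  "commands": [
    [[255,0.0015,-0.0015,0.0025,0.002,0.001,0],[255,0.0015,-0.0015,0.003,0.002,0.001,0],[255,0.0015,-0.0015,0.003,0.002,0.001,0],[255,0.0015,-0.0015,0.003,0.002,0.001,0],[255,0.0015,-0.0015,0.003,0.002,0.001,0],[255,0.0015,-0.0015,0.003,0.002,0.001,0],[255,0.0015,-0.0015,0.003,0.002,0.001,0],[255,0.0015,-0.0015,0.003,0.002,0.001,0],[255,0.0015,-0.0015,0.003,0.002,0.001,0],[255,0.0015,-0.0015,0.003,0.002,0.001,0]]
  ]
}}

```text
clock: 17.15
tool_pos: [0.5608, -0.2558, 0.0437]
tool_rot: [0.01, 0.642, 0.767, -0.002]
ft_force: [1.8, -2.7, 1.8]
grip_width: 0.519
```

```bash
sed -i 's/(s\["grip_width"\]\*85).round(1)/round(s["grip_width"]*85,1)/' st.py; python3 st.py
```

```text
t 17.15 pos [ 0.5608 -0.2558  0.0437] TCP tray x -0.0310  y-off -0.0004  axis z 0.0676
yaw,tilt 100.1 [-0.0176  0.0096 -0.9998] F tool [-3.   1.3 -1.7] M tool [-0.16 -0.42 -0.02] w 44.1
```

Request:
{"op": "arm_command", "data": {
  "commands": [
    [[255,0.001,-0.0005,0.0015,0.003,0.004,0],[255,0.001,-0.0005,0.0015,0.003,0.004,0],[255,0.001,-0.0005,0.0015,0.002,0.004,0],[255,0.001,-0.0005,0.0015,0.002,0.004,0],[255,0.001,-0.0005,0.0015,0.002,0.003,0],[255,0.001,-0.0005,0.0015,0.002,0.003,0],[255,0.001,-0.0005,0.0015,0.002,0.003,0],[255,0.001,-0.0005,0.0015,0.002,0.003,0],[255,0.001,-0.0005,0.0015,0.002,0.003,0],[255,0,-0.0005,0.0015,0.002,0.003,0]]
  ]
}}

```text
clock: 18.4
tool_pos: [0.5597, -0.2505, 0.0331]
tool_rot: [-0.006, 0.642, 0.767, 0.002]
ft_force: [-1.3, 3.1, 16.3]
grip_width: 0.518
```

```bash
python3 st.py
```

```text
t 18.40 pos [ 0.5597 -0.2505  0.0331] TCP tray x -0.0255  y-off -0.0003  axis z 0.0570
yaw,tilt 100.14 [ 0.0116 -0.0044 -0.9999] F tool [  3.5  -0.8 -16.2] M tool [ 0.03  0.4  -0.05] w 44.1
```

Request:
{"op": "arm_command", "data": {
  "commands": [
    [[255,0,0,0.001,-0.001,-0.004,0],[255,0,0,0.001,-0.001,-0.004,0],[255,0,0,0.001,-0.001,-0.003,0],[255,0,0,0.001,-0.001,-0.003,0],[255,0,0,0.0015,-0.001,-0.003,0],[255,0,0,0.0015,0,-0.002,0],[255,0,0,0.0015,0,-0.002,0],[255,0,0,0.0015,0,-0.002,0],[255,0,0,0.001,0,-0.001,0],[255,0,0,0.001,0,0,0]]
  ]
}}

```text
clock: 19.65
tool_pos: [0.5598, -0.251, 0.0331]
tool_rot: [0.005, 0.642, 0.767, -0.004]
ft_force: [-2.1, -1.5, 10.3]
grip_width: 0.516
```

```bash
python3 st.py; python3 - <<'E'
from station import r
from h import *
import pickle
s=r.read_state()
c=r.camera("wrist");cv2.imwrite("pics/w7.png",c["pixels"][:,:,::-1]);pickle.dump((s,c),open("w7.pkl","wb"))
c=r.camera("scene");pickle.dump(c,open("s7.pkl","wb"));cv2.imwrite("pics/s7.png",cv2.resize(c["pixels"][180:320,95:295,::-1],None,fx=4,fy=4,interpolation=2))
E
```

```text
t 19.65 pos [ 0.5598 -0.251   0.0331] TCP tray x -0.0260  y-off -0.0004  axis z 0.0570
yaw,tilt 100.15 [-1.260e-02  3.000e-04 -9.999e-01] F tool [ -1.2  -2.4 -10.3] M tool [ 0.3  -0.02 -0.02] w 43.8
```

View pics/w7.png

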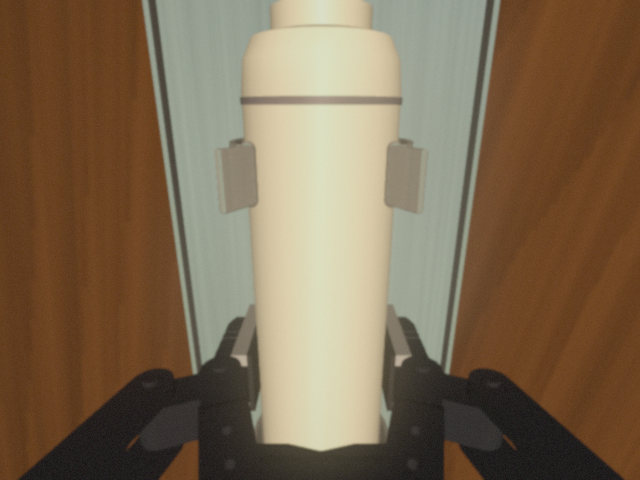

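View pics/s7.png

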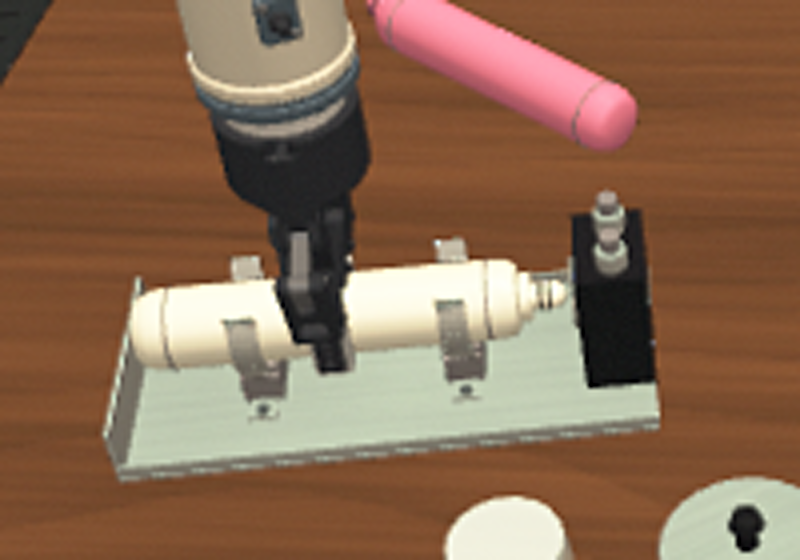

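```bash
python3 - <<'E'
from h import *
import pickle
c=pickle.load(open("s7.pkl","rb"))
t=np.radians(100.15);ex=np.array([np.cos(t),np.sin(t),0]);ey=np.array([-ex[1],ex[0],0]);ez=np.array([0,0,1.])
O=np.array([.5555,-.2253,0])
a=c["pixels"][:,:,::-1].copy()
k=4
im=cv2.resize(a[180:320,95:295],None,fx=k,fy=k,interpolation=2)
for cx,col in ((-.025,(0,0,255)),):
  for x in (-.085,.085):
    th=np.linspace(0,2*np.pi,60)
    P=O+ (cx+x)*ex+ez*.055+.023*(np.cos(th)[:,None]*ey+np.sin(th)[:,None]*ez)
    q=((proj(c,P)-[95,180])*k).astype(int);cv2.polylines(im,[q.reshape(-1,1,2)],True,col,1)
  for x in (-.108,.111,.131):
    q=((proj(c,O+(cx+x)*ex+ez*.055)[0]-[95,180])*k).astype(int);cv2.circle(im,tuple(int(v) for v in q),3,(255,0,0),-1)
cv2.imwrite("pics/s7o.png",im)
E
```

```text
(no output)
```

View pics/s7o.png

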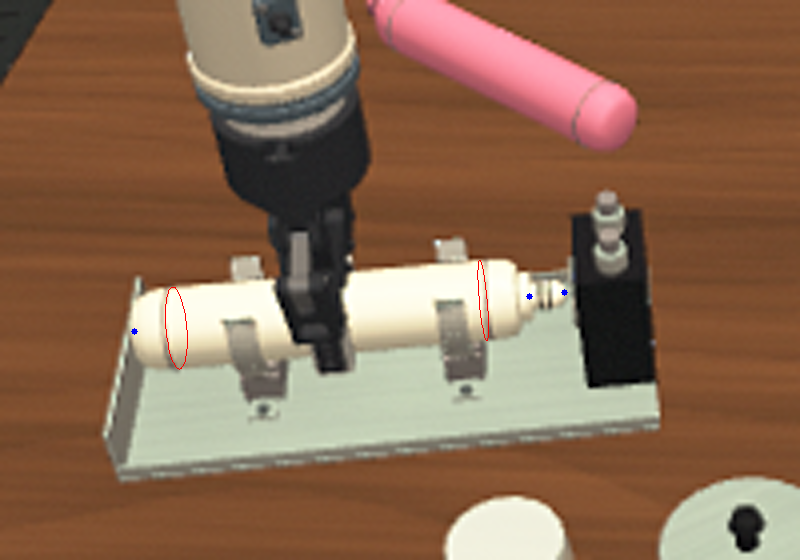

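Projected at 55 mm height, the ring circles and end points fall on the barrel's rings (170,330), (484,300) and on both ends. So it is level in both clips with the neck clear. Now sliding, without bearing down.

Request:
{"op": "arm_command", "data": {
  "commands": [
    [[255,0,0,0,0,0.004,0],[255,0.001,0,0,0,0.004,0],[255,0.002,0,0,0,0.003,0],[255,0.002,0,0,0,0.002,0],[255,0.002,0,0,0,0,0],[255,0.002,0,0,0,0,0],[255,0.002,0,0,0,0,0],[255,0.002,0,0,0,0,0],[255,0.002,0,0,0,0,0],[255,0.002,0,0,0,0,0]]
  ]
}}

```text
clock: 21.0
tool_pos: [0.5581, -0.2406, 0.0332]
tool_rot: [0.003, 0.642, 0.767, -0.001]
ft_force: [0.4, -7.6, 0.7]
grip_width: 0.516
```

```bash
python3 st.py
```

```text
t 21.00 pos [ 0.5581 -0.2406  0.0332] TCP tray x -0.0155  y-off -0.0004  axis z 0.0571
yaw,tilt 100.18 [-0.0069  0.0021 -1.    ] F tool [-7.5 -1.  -0.7] M tool [-0.06 -1.03  0.09] w 43.8
```

Request:
{"op": "arm_command", "data": {
  "commands": [
    [[255,0.002,-0.0002,0,0,0.002,0],[255,0.002,-0.0002,0,0,0.002,0],[255,0.002,0,0,0,0.001,0],[255,0.002,0,0,0,0.001,0],[255,0.002,0,0,0,0.001,0],[255,0.002,0,0,0,0,0],[255,0.002,0,0,0,0,0],[255,0.0015,0,0,0,0,0],[255,0.0015,0,0,0,0,0],[255,0.0015,0,0,0,0,0]]
  ]
}}

```text
clock: 22.25
tool_pos: [0.5562, -0.2296, 0.0332]
tool_rot: [0.005, 0.642, 0.767, -0.001]
ft_force: [1.6, -6.5, 0.4]
grip_width: 0.519
```

```bash
python3 st.py
```

```text
t 22.25 pos [ 0.5562 -0.2296  0.0332] TCP tray x -0.0043  y-off -0.0005  axis z 0.0571
yaw,tilt 100.18 [-0.0082  0.0045 -1.    ] F tool [-6.6  0.4 -0.3] M tool [ 0.02 -0.89  0.05] w 44.1
```

Request:
{"op": "arm_command", "data": {
  "commands": [
    [[255,0.0015,0,0,0,0.001,0],[255,0.0015,0,0,0,0.001,0],[255,0.0015,0,0,0,0.001,0],[255,0.0015,0,0,0,0,0],[255,0.0015,0,0,0,0,0],[255,0.0015,0,0,0,0,0],[255,0.0015,0,0,0,0,0],[255,0.0015,0,0,0,0,0],[255,0.0015,0,0,0,0,0],[255,0.0015,0,0,0,0,0]]
  ]
}}

```text
clock: 23.5
tool_pos: [0.5554, -0.2248, 0.0332]
tool_rot: [0.009, 0.641, 0.767, -0.003]
ft_force: [0.6, -11.4, -0.6]
grip_width: 0.514
```

```bash
python3 st.py; python3 - <<'E'
from station import r
from h import *
import pickle
s=r.read_state()
c=r.camera("wrist");cv2.imwrite("pics/w8.png",c["pixels"][:,:,::-1]);pickle.dump((s,c),open("w8.pkl","wb"))
E
```

```text
t 23.50 pos [ 0.5554 -0.2248  0.0332] TCP tray x 0.0005  y-off -0.0005  axis z 0.0571
yaw,tilt 100.21 [-0.0172  0.0069 -0.9998] F tool [-11.3  -1.4   0.8] M tool [ 0.24 -1.56  0.08] w 43.7
```

View pics/w8.png

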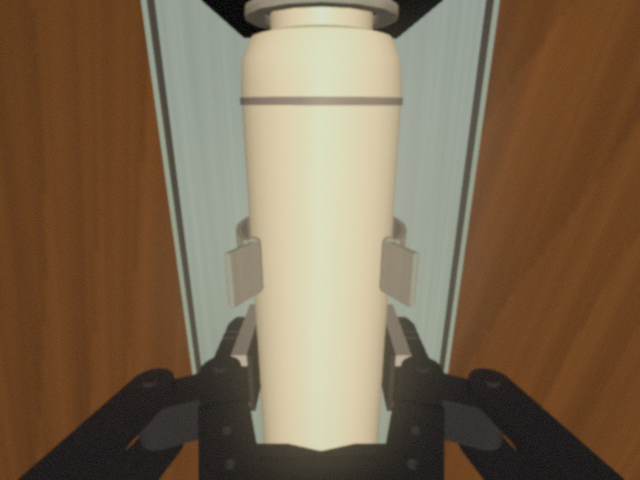

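The collar (270-373, row 15) has passed into the steel rim and the force has risen to 11 N. One firmer steady push to confirm it is seated.

Request:
{"op": "arm_command", "data": {
  "commands": [
    [[255,0.0018,0,0,0,0.002,0],[255,0.002,0,0,0,0.002,0],[255,0.0022,0,0,0,0.002,0],[255,0.0025,0,0,0,0.002,0],[255,0.0025,0,0,0,0.001,0],[255,0.0025,0,0,0,0.001,0],[255,0.0025,0,0,0,0,0],[255,0.0025,0,0,0,0,0],[255,0.0025,0,0,0,0,0],[255,0.0025,0,0,0,0,0]]
  ]
}}

```text
clock: 24.8
tool_pos: [0.5556, -0.2252, 0.0333]
tool_rot: [0.018, 0.641, 0.767, -0.007]
ft_force: [1.0, -18.4, -2.8]
grip_width: 0.515
```

```bash
python3 st.py; python3 - <<'E'
from station import r
from h import *
import pickle
s=r.read_state()
c=r.camera("wrist");pickle.dump((s,c),open("w9.pkl","wb"));cv2.imwrite("pics/w9.png",cv2.resize(c["pixels"][0:130,200:440,::-1],None,fx=3.2,fy=3.2,interpolation=2))
c=r.camera("scene");pickle.dump(c,open("s9.pkl","wb"))
t=np.radians(100.15);ex=np.array([np.cos(t),np.sin(t),0]);ey=np.array([-ex[1],ex[0],0]);ez=np.array([0,0,1.])
O=np.array([.5555,-.2253,0]);k=4
im=cv2.resize(c["pixels"][180:320,95:295,::-1],None,fx=k,fy=k,interpolation=2)
for x in (-.085,.085):
    th=np.linspace(0,2*np.pi,60)
    P=O+x*ex+ez*.055+.023*(np.cos(th)[:,None]*ey+np.sin(th)[:,None]*ez)
    q=((proj(c,P)-[95,180])*k).astype(int);cv2.polylines(im,[q.reshape(-1,1,2)],True,(0,0,255),1)
cv2.imwrite("pics/s9.png",im)
E
```

```text
t 24.80 pos [ 0.5556 -0.2252  0.0333] TCP tray x 0.0001  y-off -0.0007  axis z 0.0572
yaw,tilt 100.27 [-0.037   0.0133 -0.9992] F tool [-18.1  -2.3   3.4] M tool [ 0.47 -2.19  0.17] w 43.8
```

View pics/w9.png

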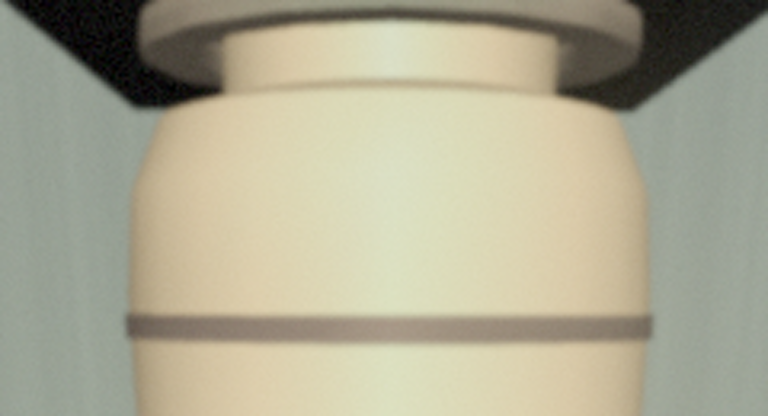

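View pics/s9.png

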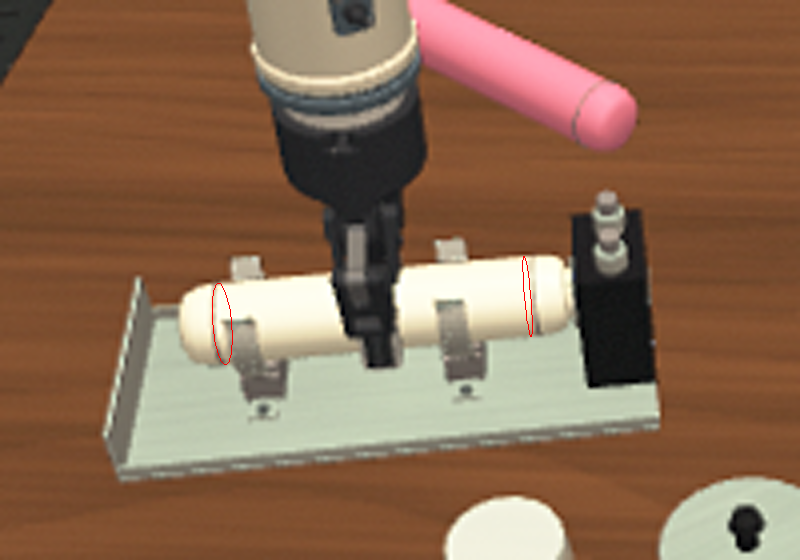

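```bash
python3 - <<'E'
from h import *
import pickle
t=np.radians(100.15);ex=np.array([np.cos(t),np.sin(t)]);O=np.array([.5555,-.2253])
for f,row,col in (("w7.pkl",100,321),("w8.pkl",100.5,321),("w9.pkl",102.3,321)):
    s,c=pickle.load(open(f,"rb"))
    print(f,"centre x from ring",(cast(c,(col,row),.078,s)[0,:2]-O)@ex-.085)
s,c=pickle.load(open("w9.pkl","rb"))
# block foot corners of face: dark/grey meeting at (140,105)/3.2 and (630,107)/3.2 at z .006 ; side lip of face
for uv in ((140,105),(632,107)):
    print("foot corner x",(cast(c,(200+uv[0]/3.2,uv[1]/3.2),.006,s)[0,:2]-O)@ex)
s,c=pickle.load(open("w8.pkl","rb"))
for uv in ((248,37),(396,37)):
    print("foot corner x w8",(cast(c,uv,.006,s)[0,:2]-O)@ex)
# top cam
E
```

```text
w7.pkl centre x from ring -0.024032398965784983
w8.pkl centre x from ring 0.002562740470756178
w9.pkl centre x from ring 0.0026957868871128055
foot corner x 0.11141744265551075
foot corner x 0.11146791655832819
foot corner x w8 0.11124880496644192
foot corner x w8 0.11138124388025167
```

Request:
{"op": "arm_command", "data": {
  "commands": [
    [[255,0,0,0,0,0,0],[255,0,0,0,0,0,0],[200,0,0,0,0,0,0],[0,0,0,0,0,0,0],[0,0,0,0,0,0,0],[0,0,0,0,0,0,0],[0,0,0,0,0,0,0],[0,0,0,0,0,0,0],[0,0,0,0,0,0,0],[0,0,0,0,0,0,0]]
  ]
}}

```text
clock: 26.15
tool_pos: [0.5532, -0.2235, 0.032]
tool_rot: [0.015, 0.641, 0.767, -0.007]
ft_force: [-0.5, -0.1, -1.0]
grip_width: 0.997
```

```bash
python3 st.py
```

```text
t 26.15 pos [ 0.5532 -0.2235  0.032 ] TCP tray x 0.0022  y-off 0.0013  axis z 0.0559
yaw,tilt 100.24 [-0.0328  0.0088 -0.9994] F tool [ 0.  -0.5  1. ] M tool [-0.02  0.   -0.  ] w 84.7
```

Open and free of force. Levelling and rising.

Request:
{"op": "arm_command", "data": {
  "commands": [
    [[0,0,0.0005,-0.003,0.002,0.008,0],[0,0,0.0005,-0.006,0.002,0.008,0],[0,0,0,-0.01,0.002,0.008,0],[0,0,0,-0.015,0.002,0.006,0],[0,0,0,-0.02,0,0,0],[0,0,0,-0.025,0,0,0],[0,0,0,-0.025,0,0,0],[0,0,0,-0.025,0,0,0],[0,0,0,-0.01,0,0,0],[0,0,0,0,0,0,0]]
  ]
}}

```text
clock: 27.4
tool_pos: [0.5548, -0.2234, 0.1825]
tool_rot: [0.002, 0.641, 0.767, 0.001]
ft_force: [-0.0, 0.3, -0.1]
grip_width: 0.997
```

```bash
python3 st.py; python3 - <<'E'
from station import r
from h import *
import pickle
for _ in range(3): r.camera("top")
s=r.read_state()
c=r.camera("wrist");pickle.dump((s,c),open("w10.pkl","wb"));cv2.imwrite("pics/w10.png",c["pixels"][:,:,::-1])
c=r.camera("top");cv2.imwrite("pics/t10.png",c["pixels"][:,:,::-1])
c=r.camera("scene");
t=np.radians(100.15);ex=np.array([np.cos(t),np.sin(t),0]);ey=np.array([-ex[1],ex[0],0]);ez=np.array([0,0,1.])
O=np.array([.5555,-.2253,0]);k=4
im=cv2.resize(c["pixels"][180:320,95:295,::-1],None,fx=k,fy=k,interpolation=2)
cv2.imwrite("pics/s10.png",im)
E
```

```text
t 27.40 pos [ 0.5548 -0.2234  0.1825] TCP tray x 0.0021  y-off -0.0003  axis z 0.2064
yaw,tilt 100.23 [-0.002   0.0043 -1.    ] F tool [0.3 0.  0.1] M tool [-0.03  0.09  0.01] w 84.7
```

View pics/w10.png

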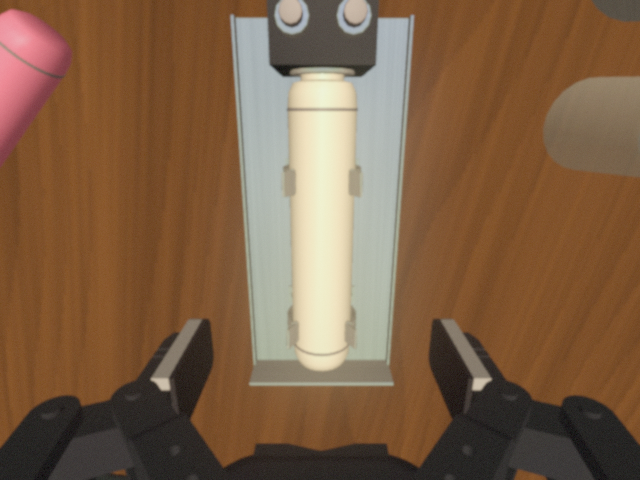

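View pics/s10.png

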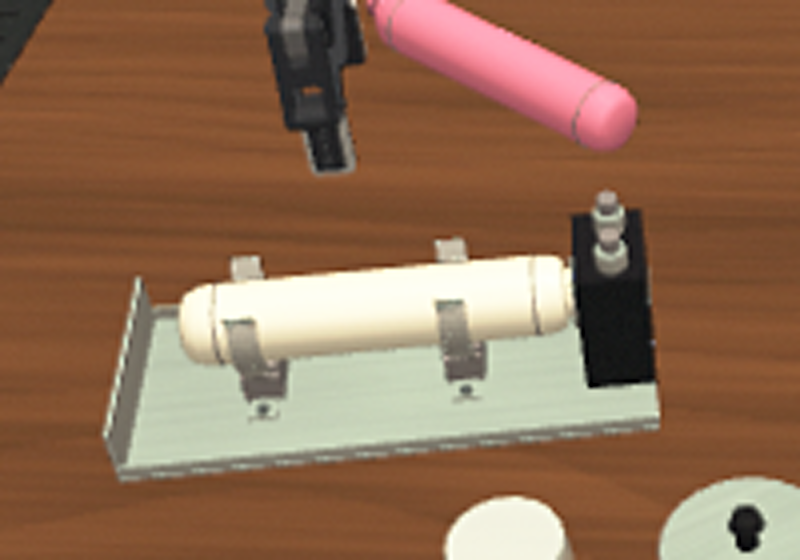

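```bash
python3 - <<'E'
import cv2
a=cv2.imread("pics/w10.png")
cv2.imwrite("pics/w10c.png",cv2.resize(a[40:130,255:390],None,fx=5.9,fy=5.9,interpolation=2))
E
```

```text
(no output)
```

View pics/w10c.png

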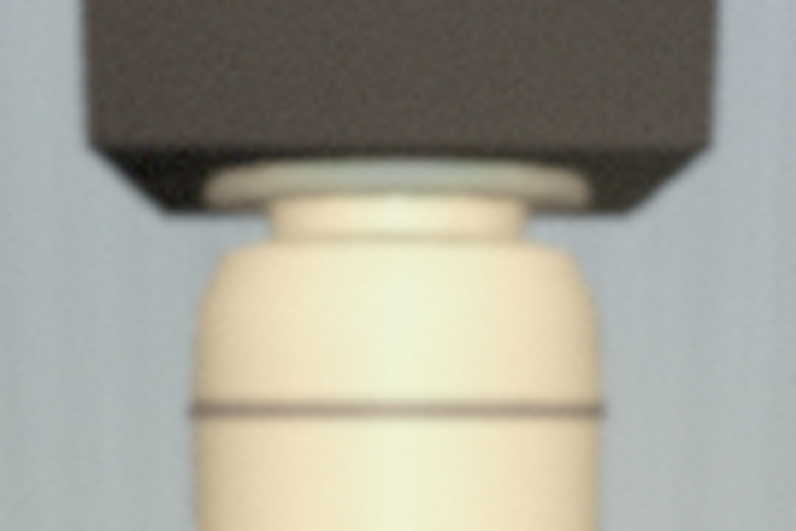

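```bash
python3 - <<'E'
from h import *
import pickle
s,c=pickle.load(open("w10.pkl","rb"))
t=np.radians(100.15);ex=np.array([np.cos(t),np.sin(t)]);ey=np.array([-ex[1],ex[0]]);O=np.array([.5555,-.2253])
k=5.9
def X(u,v,z): 
    p=cast(c,(255+u/k,40+v/k),z,s)[0,:2]-O;return (p@ex).round(4),(p@ey).round(4)
print("face top",X(90,147,.088),X(710,147,.088),"face foot",X(165,212,.006),X(630,212,.006))
print("ring",X(397,409,.078));print("rim front top (r~19)",X(397,182,.074))
print("ring+ edges y",X(195,411,.055),X(604,411,.055))
print("ring-",[ (cast(c,(321,354),.078,s)[0,:2]-O)@e for e in (ex,ey)])
E
```

```text
face top (np.float64(0.1107), np.float64(0.0298)) (np.float64(0.1108), np.float64(-0.0291)) face foot (np.float64(0.1114), np.float64(0.0301)) (np.float64(0.1115), np.float64(-0.03))
ring (np.float64(0.0873), np.float64(0.0005))
rim front top (r~19) (np.float64(0.1089), np.float64(0.0006))
ring+ edges y (np.float64(0.0871), np.float64(0.023)) (np.float64(0.0871), np.float64(-0.0229))
ring- [np.float64(-0.0870558216589565), np.float64(0.0009958875790649854)]
```

```bash
python3 -c "
from station import r
print(r.hand_in(), r.read_state()['clock'])"
```

```text
the job is handed in; nothing more can be done
the job is handed in; nothing more can be done
```

View pics/t10.png

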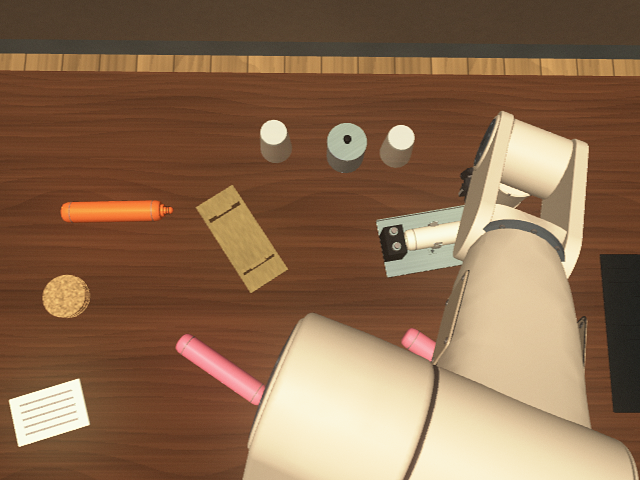

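The white cartridge is clipped into the tray with its neck home in the port. I handed the job in at about 28 s; no verdict is reported.

- **Pressing in:** I pressed the barrel through both clips with its middle at about x = -25 mm. The wrist read at most about 16 N between calls. The front clip seems to have let go first; I levelled the barrel afterwards. Seen from the scene camera, it lay level at 55 mm with the neck outside the port.
- **Sliding home:** It slid about 26 mm at 6 to 8 N. A last steady push of 18 N moved it no further, so I opened the gripper and rose clear.
- **Last checks:** The barrel's middle is at x = 0.1 mm and within about 1 mm of the tray's axis, with the block face measured at 111 mm and the collar inside the rim. The last wrist force was about 0 N. The tumblers and the canister stand at their starting pixels.

Three readings disagreed or fell short:
- The two rings measured 174 mm apart instead of 170 mm. The earlier close view, using the front ring alone, put the barrel at +2.6 mm. I took both as camera calibration error, since the middle of the two rings agrees with home.
- The tool reading put the axis about 2 mm too high, probably because the barrel sat slightly differently in the pads than I assumed.
- The arm gave way a little under the pressing load, by up to 2.5 mm sideways and about 1°. I corrected this as I went. It tilted about 2° in the last push, and I levelled it after letting go.

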